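# Pack and hold a terminal housing in a harness test nest

## Robot

A 6-joint arm with a two-finger parallel gripper is mounted at the origin on the work surface. World frame = base frame: x ahead of the robot, y to its left, z up, the work surface at z = 0. Lengths are in mm, angles in degrees, forces in N, time in s.
With the tool pointing down it reaches from about 325 to 925 mm from the base axis. Payload 3.1 kg.
Tool frame: the origin (TCP) lies at the very end of the fingers, on their centre line; the grasp point (between the pads) lies 19 mm behind it; z points along the fingers, y is the line along which they close (so a half turn about z gives the same grasp; the last joint's range is limited). The gripper opens to 85 mm and grips with 20 to 120 N. Pads are 22 mm wide; open, the fingers measure 114 mm over their backs; the gripper's body (76 mm by 85 mm) begins 54 mm behind the grasp point. The pads swing forward as they close: fully open they stand 13 mm farther back than shut.
Start: joints at [-70.428, 12.427, 92.441, -0, 75.132, -6.429], TCP at [274.012, -561.744, 231.3] pointing down, gripper open.
Joint ranges: [-157.48, 157.48], [-44.54, 120.13], [17.64, 146.25], [-64.5, 244.5], [7.68, 150.69], [-147.95, 147.95]. Speed limits (degrees/s): [159.86, 159.86, 180, 180, 180, 180].

## Interface

Orientations are given as [roll, pitch, yaw] about the fixed x, y, z axes, in that order (R = Rz(yaw) Ry(pitch) Rx(roll)).
In Python, from station import ctrl gives the robot as it stands. Calls block until the motion is done:
- ctrl.goto(position, orientation): joint-space move of the TCP to a pose.
- ctrl.move_l(position, attitude=None, speed=150): straight line of the TCP; attitude=None keeps the orientation; speed is the mean speed in mm/s.
- ctrl.move_j(angles): joint-space move.
- ctrl.grip(opening, squeeze=None): finger opening in mm; squeeze is the grip in N (None keeps the last); returns when the fingers have stopped.
- ctrl.wait(seconds).
- ctrl.solve_ik(position, orientation): joint angles nearest the present ones, or None.
- ctrl.get_obs(): the state.
- ctrl.get_image(name): name is "scene" or "top" or "wrist"; returns the picture (400x640x3 uint8, red, green, blue); there is no depth.
- ctrl.get_calibration(name): a dict with "fx", "fy", "cx", "cy" (pixels), "D" ([k1, k2, p1, p2, k3] as OpenCV has them; the pictures are not rectified), "R" (3x3) and "t" (3): a world point X has camera coordinates R X + t; the wrist camera has in their place "mount" (4x4, takes a point from camera to tool coordinates, whose origin is the TCP and whose axes are the flange's). Camera axes: x right, y down, z forward; pixel columns grow to the right and rows downward; lengths in mm; the calibration is good to about 2 mm. A picture is of the moment at which its call begins: read the wrist's pose just before it. get_calibration takes no time and is no camera call.
A pose or a line that the arm cannot do raises ctrl.Unreachable and nothing moves.
- ctrl.sign_off(): hands the job in; it is judged then, once.
The state is a dict: "t": time; "joint_pos": joint angles; "qvel": joint speeds; "effort": joint torques, N m; "tcp_pos": TCP position; "ee_rot": TCP orientation; "wrist_force": force on the tool from outside, world axes, zero at the start; "moment": the same for the moment, N m; "grip_width": finger opening in mm; "grip_force": force on a finger pad.
Only numpy, scipy, OpenCV 4.12 (cv2) and the standard library are available. Lean on these libraries where they do the work, as an engineer would, in place of code of your own. Each camera call takes 0.05 s, during which the arm holds its last target. There are 200 camera calls.

## Task

Pack the stepped terminal housing and the round spacer side by side in the pocket of the test nest on the orange board (either one on the left), both standing upright, the housing's tall flat back towards the high fence, and let go of both. Then close the gripper and, with one steady diagonal push into the housing's step, forward and down, press the housing flat against the fence and the nest's floor together with roughly ten to twenty newtons. Finish while still holding that push: do not let go at the end, and leave the other things on the bench where they are.

Things in the scene. Friction and masses are not known exactly. Their poses are not given: they have to be found in the camera images.
- nest: Fixed nest on an orange board 150 x 220 x 10 mm. Origin: centre of the underside; x towards the fence, y along it, z up. Open-topped pocket in the middle: floor at z = 10 mm, x -35 to +35, y -56 to +56 mm. Walls above the pocket floor: fence on +x 20 mm high, end cheeks on both y sides 20 mm high (12 mm thick), low lip on -x 8 mm high (10 mm thick). Place and yaw vary.
- nest_floor: The pocket's orange floor plate, 70 x 112 mm, slippery (friction about 0.3), top 10 mm above the bench. Origin 4 mm above the board's underside, axes as nest.
- fence: The smooth aluminium fence bar (friction about 0.3), 14 x 136 mm, top 30 mm above the bench. Origin at the middle of the foot of its inner (pocket side) face, at the height of the bench; axes as nest.
- fence_foot (a point): Point on the pocket floor at the middle of the fence's inner face; axes as nest (pocket at -x of it).
- housing: Black plastic stepped terminal housing, 0.19 to 0.34 kg, standing; 54 (x) x 64 (y) x 46 mm high. Origin: centre of the underside. Tall back block x = +1 to +27 mm, 46 mm high; low front step x = -27 to +1 mm, 20 mm high, four brass screw heads on top. Upright riser face at x = +1 mm, flat back at x = +27 mm. Grip across the tall block (26 mm) or along y (64 mm).
- housing_back (a point): Middle of the lower edge of the housing's flat back face; axes as housing (+x out of the back).
- housing_step (a point): Middle of the top of the housing's step, 20 mm above its underside, 14 mm in front of the riser; axes as housing.
- spacer: Plain aluminium cylinder, 40 mm diameter, 46 mm high, about 0.18 kg, loose, stands upright on the bench. Origin: centre of its underside, z up.
- contact_jar: Bystander: squat amber jar with a black lid, 60 mm diameter, 48 mm high; origin under its centre. Leave alone.
- tape_roll: Bystander: roll of tape lying flat, 90 mm diameter, 18 mm high; origin under its centre. Leave alone.
- driver: Bystander: screwdriver lying along its x axis; origin under its middle. Leave alone.
- plug_shell: Bystander: white plug shell, about 34 x 50 mm, 22 mm high; origin under its centre. Leave alone.
- gauge_bar: Bystander: flat steel bar 110 x 18 x 6 mm; origin under its centre. Leave alone.
- bit_cup: Bystander: empty grey cup, 64 mm across, 70 mm high; origin under its centre. Leave alone.

How it is judged:
By the outcome, as a careful person would: the job done as asked, in the order asked, and still so for the second after the job is handed in, while the arm keeps its last pose, push and grip.
It also fails if it takes over 67 s, if anything falls off the work surface, if the arm or the gripper's body presses on something with over 40 N, if the wrist force passes 120 N, or if a joint passes its speed limit or range.

## Working session

There is one attempt and no reset: what is moved stays moved. The work goes in short steps, each a Python script; the robot and the scene stay as the last script left them, time stands still between calls to the robot, and variables do not carry over. Pictures are saved under pics/ and viewed, at most 10 in all, crops included, and the job is handed in when it is done.

```bash
mkdir -p pics; ls
python3 - <<'E'
from station import ctrl
import cv2,numpy as np
o=ctrl.get_obs();print(o)
for n in("scene","top"):
    cv2.imwrite(f"pics/{n}0.png",ctrl.get_image(n)[:,:,::-1]);c=ctrl.get_calibration(n);print({k:np.round(v,4).tolist() for k,v in c.items()}, np.round(-np.array(c["R"]).T@c["t"]))
c=ctrl.get_calibration("wrist");print({k:np.round(v,4).tolist() for k,v in c.items()})
E
```

```text
pics
station.py
{'t': 0.0, 'joint_pos': array([-7.04281560e+01,  1.24769566e+01,  9.25304761e+01, -9.62645177e-05,
        7.51304374e+01, -6.43046539e+00]), 'qvel': array([-0.02163232, -0.11262466,  0.03970347, -0.07360268, -0.03754173,
       -0.02611215]), 'effort': array([ 4.53772827e-04, -3.96849275e+01, -3.03850651e+01, -1.84111068e-04,
        9.87868232e-03, -1.31479783e-05]), 'tcp_pos': array([ 273.72825623, -560.95442331,  229.94789747]), 'ee_rot': array([-1.79862987e+02, -1.53486721e-02,  2.60023158e+01]), 'wrist_force': array([-0.33535761,  0.01240208,  0.30769171]), 'moment': array([ 0.01496428, -0.00715694,  0.00899411]), 'grip_force': 0.0, 'grip_width': 84.82023453624225}
{'fx': 391.4914, 'fy': 391.4914, 'cx': 321.7978, 'cy': 193.5577, 'D': [0.0201, 0.0, 0.0, 0.0, 0.0], 'R': [[0.485, 0.8744, 0.016], [0.7271, -0.393, -0.563], [-0.4859, 0.2847, -0.8263]], 't': [-265.5245, -377.5987, 1248.6864]} [1010. -272.  824.]
{'fx': 408.5181, 'fy': 408.5181, 'cx': 317.5768, 'cy': 194.8917, 'D': [0.017, 0.0, 0.0, 0.0, 0.0], 'R': [[0.0218, -0.9997, 0.0091], [-0.997, -0.0225, -0.0738], [0.0739, -0.0074, -0.9972]], 't': [-32.1341, 564.3774, 986.6926]} [ 490.  -12. 1026.]
{'fx': 304.1256, 'fy': 304.1256, 'cx': 318.6181, 'cy': 198.8275, 'D': [-0.0055, 0.0, 0.0, 0.0, 0.0], 'mount': [[-0.0001, -0.9621, -0.2728, 69.6573], [1.0, -0.0003, 0.0008, -0.2683], [-0.0008, -0.2728, 0.9621, -142.6827], [0.0, 0.0, 0.0, 1.0]]}
```

View pics/scene0.png

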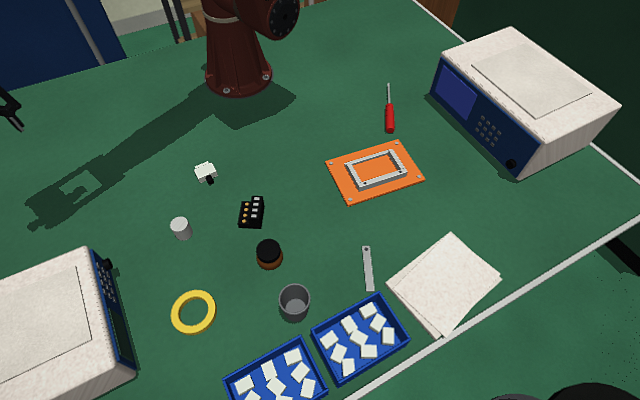

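View pics/top0.png

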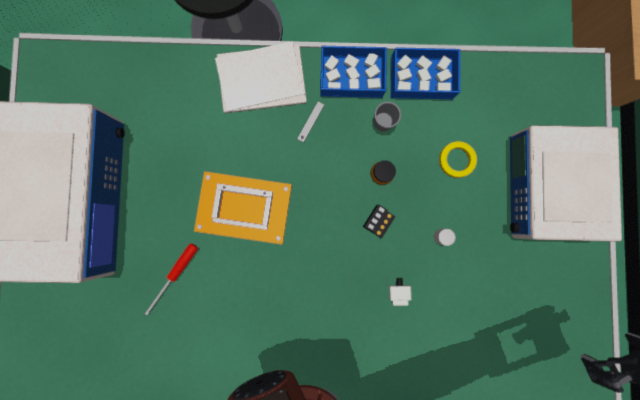

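Scene: nest at about top px (243,208), housing (379,221), spacer (446,237), jar (384,172). Next: rough positions, then wrist views from two places for each.

```bash
cat > h.py <<'E'
from station import ctrl
import cv2,numpy as np
from scipy.spatial.transform import Rotation as Ro
def cam(n,obs=None):
    """K,D,R_wc(cam->world),centre"""
    c=ctrl.get_calibration(n);K=np.array([[c["fx"],0,c["cx"]],[0,c["fy"],c["cy"]],[0,0,1.]]);D=np.array(c["D"],float)
    if n!="wrist":
        R=np.array(c["R"]);return K,D,R.T,-R.T@np.array(c["t"])
    T=np.eye(4);T[:3,:3]=Ro.from_euler("xyz",obs["ee_rot"],degrees=True).as_matrix();T[:3,3]=obs["tcp_pos"]
    M=T@np.array(c["mount"]);return K,D,M[:3,:3],M[:3,3]
def rays(C,px):
    K,D,R,o=C;p=cv2.undistortPoints(np.array(px,float).reshape(-1,1,2),K,D)[:,0]
    d=np.c_[p,np.ones(len(p))]@R.T;return d/np.linalg.norm(d,axis=1)[:,None]
def plane(C,px,z):
    d=rays(C,px);return C[3]+d*((z-C[3][2])/d[:,2])[:,None]
def tri(C1,p1,C2,p2):
    """midpoints and ray gaps"""
    out=[]
    for a,b in zip(rays(C1,p1),rays(C2,p2)):
        s=np.linalg.lstsq(np.c_[a,-b],C2[3]-C1[3],rcond=None)[0];A=C1[3]+s[0]*a;B=C2[3]+s[1]*b
        out.append([*(A+B)/2,np.linalg.norm(A-B)])
    return np.round(out,1)
def proj(C,X):
    K,D,R,o=C;return cv2.projectPoints(np.array(X,float).reshape(-1,1,3),R.T,-R.T@o,K,D)[0][:,0]
def shot(name):
    o=ctrl.get_obs();im=ctrl.get_image("wrist")[:,:,::-1].copy();cv2.imwrite(f"pics/{name}.png",im);np.save(f"pics/{name}.npy",[o["tcp_pos"],o["ee_rot"]]);return im
def load(name):
    a=np.load(f"pics/{name}.npy");return cv2.imread(f"pics/{name}.png"),cam("wrist",dict(tcp_pos=a[0],ee_rot=a[1]))
E
python3 - <<'E'
from h import *
C=cam("top")
for n,p,z in [("nest",(243,208),10),("hous",(379,221),30),("spacer",(446,237),46),("jar",(384,172),48),("plug",(400,294),20),("tape",(459,160),18)]:
    P=plane(C,[p],z)[0];print(n,P.round(),np.hypot(*P[:2]).round())
E
```

```text
nest [529. 165.  10.] 554.0
hous [ 504. -170.   30.] 532.0
spacer [ 469. -328.   46.] 573.0
jar [ 622. -178.   48.] 647.0
plug [ 328. -225.   20.] 398.0
tape [ 660. -370.   18.] 757.0
```

Run:
```python
from h import *
for i,p in enumerate([(420,-310,170),(420,-190,170),(450,110,170),(450,220,170)]):
    ctrl.goto(p,[180,0,0]); ctrl.wait(.2); shot(f"w{i}")
    o=ctrl.get_obs();print(o["t"],o["tcp_pos"].round(1),o["ee_rot"].round(2),np.abs(o["qvel"]).max().round(2))
ims=[cv2.imread(f"pics/w{i}.png") for i in range(4)]
cv2.imwrite("pics/m1.png",cv2.resize(np.vstack([np.hstack(ims[:2]),np.hstack(ims[2:])]),(800,500),interpolation=cv2.INTER_AREA))
```

```text
1.4917 [ 419.9 -311.1  170.3] [ 1.7997e+02 -2.0000e-02 -8.0000e-02] 0.32
2.2917 [ 420.2 -191.1  170.2] [ 1.7998e+02 -2.0000e-02 -9.0000e-02] 0.18
3.7 [450.3 109.  170. ] [ 1.7999e+02 -0.0000e+00 -1.1000e-01] 0.22
4.4667 [450.1 219.  169.9] [ 1.7999e+02  1.0000e-02 -1.0000e-01] 0.15
```

View pics/m1.png

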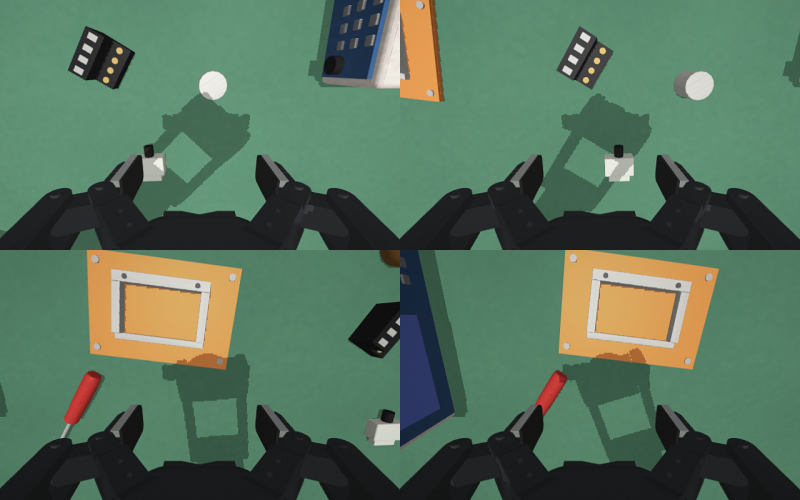

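Top row: housing at (100,57)/(585,57), its tall block with white labels on the left; spacer (213,85)/(700,86). Bottom row: nest fully seen in both. Zoom to refine.

Run:
```python
from h import *
def crop(n,x,y,w,h,s):return cv2.resize(cv2.imread(f"pics/{n}.png")[y:y+h,x:x+w],None,fx=s,fy=s,interpolation=cv2.INTER_CUBIC)
L=np.vstack([crop("w0",95,40,130,100,3),crop("w1",235,40,130,100,3)])
R=np.vstack([crop("w2",160,20,205,150,2),crop("w3",280,20,205,150,2)])
cv2.imwrite("pics/m2.png",np.hstack([L,R]));print(L.shape,R.shape)
```

```text
(600, 390, 3) (600, 410, 3)
```

View pics/m2.png

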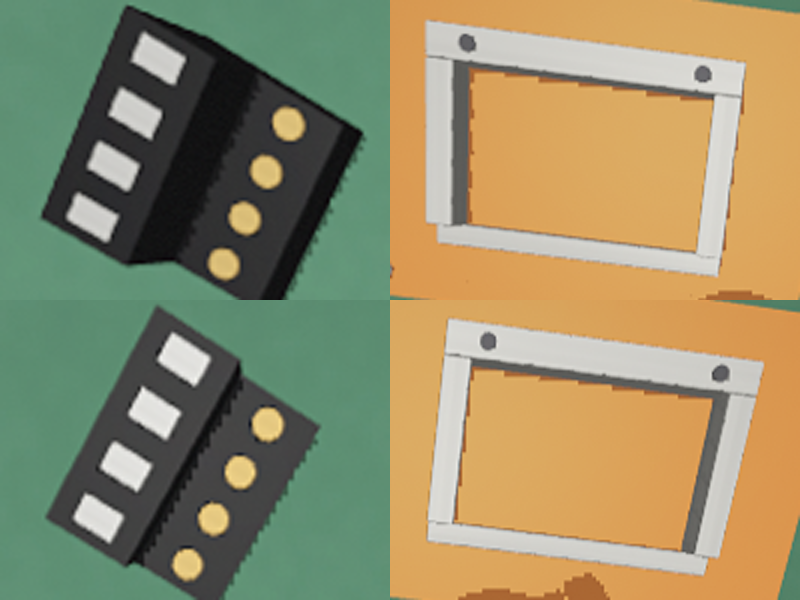

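Run:
```python
from h import *
(i0,C0),(i1,C1),(i2,C2),(i3,C3)=[load(f"w{i}") for i in range(4)]
c=lambda P,x,y,s,v0=0,u0=0:[((u-u0+.5)/s-.5+x,(v-v0+.5)/s-.5+y) for u,v in P]
a=c([(427,21),(745,64),(742,97),(427,57),(438,242),(717,275)],160,20,2,0,390)
b=c([(448,319),(764,362),(757,396),(445,354),(428,542),(705,575)],280,20,2,300,390)
T=tri(C2,a,C3,b);print("nest A B D C BL BR\n",T)
def blobs(im,x,y,w,h,f,amin,amax):
    hsv=cv2.cvtColor(im[y:y+h,x:x+w],cv2.COLOR_BGR2HSV);m=f(hsv).astype(np.uint8)
    n,_,st,ce=cv2.connectedComponentsWithStats(m);r=[(ce[i]+[x,y],st[i]) for i in range(1,n) if amin<st[i][4]<amax]
    return sorted(r,key=lambda t:t[0][1])
wh=lambda h:(h[...,1]<40)&(h[...,2]>150); br=lambda h:(h[...,0]>12)&(h[...,0]<32)&(h[...,1]>90)&(h[...,2]>140)
for f,n in((wh,"labels"),(br,"brass")):
    p=[r[0] for r in blobs(i0,95,40,130,100,f,40,400)];q=[r[0] for r in blobs(i1,235,40,130,100,f,40,400)]
    print(n,len(p),len(q));print(tri(C0,p,C1,q))
h0=c([(127,7),(42,217),(127,265)],95,40,3);h1=c([(157,306),(47,517),(127,566),(240,360)],235,40,3,300)
print("block top",tri(C0,h0,C1,h1[:3]),plane(C1,h1,46).round(1))
lite=lambda h:(h[...,1]<50)&(h[...,2]>170)
p=blobs(i0,300,100,90,80,lite,500,3000);q=blobs(i1,420,100,110,80,lite,500,3000)
print([(r[0].round(1),r[1]) for r in p+q])
print("spacer",tri(C0,[p[0][0]],C1,[q[0][0]]))
cv2.imwrite("pics/m3.png",cv2.resize(np.hstack([i0[100:180,300:390],i1[100:180,420:530]]),None,fx=4,fy=4))
```

```text
nest A B D C BL BR
 [[5.872e+02 2.272e+02 2.790e+01 1.000e-01]
 [5.700e+02 9.300e+01 3.020e+01 5.000e-01]
 [5.568e+02 9.410e+01 2.980e+01 1.000e-01]
 [5.734e+02 2.286e+02 2.870e+01 5.000e-01]
 [4.941e+02 2.380e+02 1.800e+01 6.000e-01]
 [4.783e+02 1.046e+02 1.950e+01 4.000e-01]]
labels 4 4
[[ 5.314e+02 -1.728e+02  4.660e+01  0.000e+00]
 [ 5.178e+02 -1.644e+02  4.620e+01  2.000e-01]
 [ 5.042e+02 -1.560e+02  4.620e+01  0.000e+00]
 [ 4.905e+02 -1.478e+02  4.630e+01  0.000e+00]]
brass 4 4
[[ 5.175e+02 -1.958e+02  2.040e+01  0.000e+00]
 [ 5.038e+02 -1.875e+02  2.030e+01  0.000e+00]
 [ 4.901e+02 -1.792e+02  2.030e+01  1.000e-01]
 [ 4.764e+02 -1.709e+02  2.030e+01  1.000e-01]]
block top [[ 5.445e+02 -1.660e+02  4.550e+01  2.000e-01]
 [ 4.906e+02 -1.334e+02  4.600e+01  1.000e-01]
 [ 4.772e+02 -1.555e+02  4.620e+01  2.000e-01]] [[ 544.5 -166.    46. ]
 [ 490.6 -133.4   46. ]
 [ 477.1 -155.5   46. ]
 [ 531.2 -188.    46. ]]
[(array([340.9, 135.2]), array([  18,   13,   46,   47, 1538], dtype=int32)), (array([479. , 136.7]), array([  37,   14,   45,   47, 1627], dtype=int32))]
spacer [[ 470.2 -330.5   44.5    1. ]]
```

View pics/m3.png

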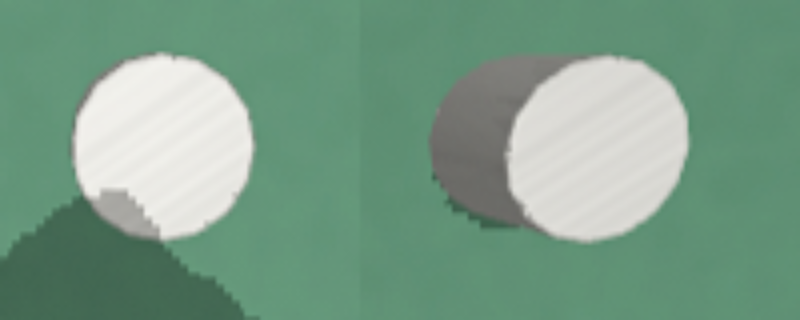

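Spacer disc spans (73–253, 55–239) in the left crop and (508–688, 57–241) in the right; heights 44.5–46 for objects, 30 fence, 18–19 lip all check. Before grasping I'll look from the grasp yaws too, to expose any wrist-camera bias.

```bash
cat >> h.py <<'E'
NY=-7.05;NC=np.array([530.4,165.8])
def n2w(x,y):
    c,s=np.cos(np.radians(NY)),np.sin(np.radians(NY));return NC+[c*x-s*y,s*x+c*y]
def fix(p,rpy,n=2,tol=.3,speed=60):
    """trim the arm's steady offset; returns command bias"""
    p=np.array(p,float);b=np.zeros(3)
    for _ in range(n):
        ctrl.wait(.25);e=p-ctrl.get_obs()["tcp_pos"]
        if np.abs(e).max()<tol:break
        b+=e;ctrl.move_l(p+b,rpy,speed)
    return b
def blobs(im,f,amin,amax):
    m=f(cv2.cvtColor(im,cv2.COLOR_BGR2HSV)).astype(np.uint8)
    n,_,st,ce=cv2.connectedComponentsWithStats(m);return [(ce[i].round(1).tolist(),st[i].tolist()) for i in range(1,n) if amin<st[i][4]<amax]
br=lambda h:(h[...,0]>12)&(h[...,0]<32)&(h[...,1]>90)&(h[...,2]>140)
wh=lambda h:(h[...,1]<40)&(h[...,2]>150)
lite=lambda h:(h[...,1]<50)&(h[...,2]>170)
E
python3 - <<'E'
from h import *
C0,C1=load("w0")[1],load("w1")[1]
print("spacer",tri(C0,[(340.5,136.5)],C1,[(479.2,137.0)]),plane(C0,[(340.5,136.5)],46),plane(C1,[(479.2,137)],46))
def rep(n,p,yaw):
    ctrl.goto(p,[180,0,yaw]);ctrl.wait(.3);im=shot(n);C=load(n)[1];o=ctrl.get_obs();print(o["t"],o["tcp_pos"].round(1),o["ee_rot"].round(2),o["joint_pos"].round(0));return im,C
im,C=rep("g0",(510.9,-160.7,150),148.7)
for f,z,k in((br,20.3,"br"),(wh,46.2,"lab")):
    B=blobs(im,f,60,1200)
    for b in B:print(k,b,plane(C,[b[0]],z).round(1))
im,C=rep("g1",(469.5,-330,150),83)
for b in blobs(im,lite,600,9000):print("sp",b,plane(C,[b[0]],46).round(1))
cv2.imwrite("pics/m4.png",np.vstack([cv2.imread("pics/g0.png")[100:400],im[100:400]]))
E
```

```text
spacer [[ 4.696e+02 -3.301e+02  4.580e+01  1.000e-01]] [[ 469.70655328 -330.03720933   46.        ]] [[ 469.58673407 -329.95904057   46.        ]]
7.625 [ 510.9 -160.6  150. ] [-180.     -0.    148.71] [-25.   7. 109.  -0.  65. -84.]
br ([630.5, 29.8], [617, 0, 23, 70, 1167]) [[527.8 125.1  20.3]]
br ([288.2, 164.1], [284, 160, 10, 9, 69]) [[ 476.2 -171.    20.3]]
br ([288.8, 181.3], [285, 177, 9, 9, 65]) [[ 489.8 -179.2   20.3]]
br ([289.1, 198.1], [285, 194, 9, 9, 65]) [[ 503.4 -187.6   20.3]]
lab ([567.3, 127.3], [562, 122, 11, 11, 92]) [[564.   38.5  46.2]]
lab ([318.5, 169.5], [312, 166, 14, 8, 112]) [[ 490.5 -147.7   46.2]]
lab ([318.5, 188.5], [312, 185, 14, 8, 110]) [[ 504.2 -156.1   46.2]]
lab ([318.0, 207.0], [312, 204, 13, 7, 87]) [[ 517.9 -164.9   46.2]]
lab ([318.1, 225.0], [312, 221, 14, 9, 96]) [[ 531.8 -173.3   46.2]]
lab ([566.1, 279.8], [554, 249, 26, 65, 927]) [[695.7  -6.9  46.2]]
8.8 [ 469.9 -329.2  150. ] [180.   -0.   83.1] [-42.  11. 103.   0.  66. -35.]
sp ([139.7, 90.0], [113, 58, 53, 65, 2206]) [[ 344.4 -226.9   46. ]]
```

View pics/m4.png

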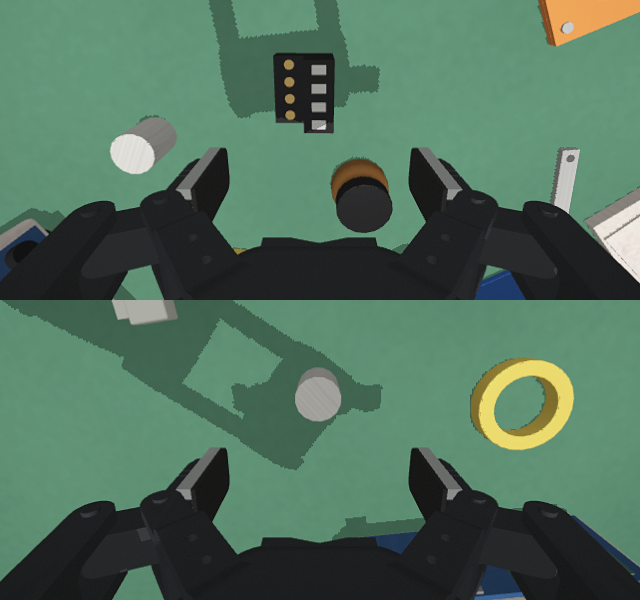

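Labels and brass agree within 0.5 mm between yaws 0 and 148.7, so camera bias is negligible; the spacer lies at (318,199) px centred between the fingers. Pick and place the spacer.

```bash
cat >> h.py <<'E'
def st(k):
    o=ctrl.get_obs();print(k,round(o["t"],2),o["tcp_pos"].round(1),o["ee_rot"].round(1),"F",o["wrist_force"].round(1),"w",round(o["grip_width"],1),"gf",round(o["grip_force"],1));return o
E
python3 - <<'E'
from h import *
print(plane(cam("wrist",dict(zip(("tcp_pos","ee_rot"),np.load("pics/g1.npy")))),[(318,198.5)],46))
r=[180,0,83]
ctrl.grip(60,40);p=np.array([469.6,-330.1,60.]);ctrl.move_l(p,r,200)
b=fix(p,r);st("hover");p[2]=22;ctrl.move_l(p+b,r,80);st("down");ctrl.grip(30,40);st("grip")
p[2]=110;ctrl.move_l(p+b,r,200);st("up")
E
```

```text
[[ 469.69871689 -329.15911768   46.        ]]
hover 10.78 [ 469.9 -330.4   60.3] [180.   0.  83.] F [-0.7  0.1  1. ] w 59.8 gf 0.0
down 11.4 [ 469.3 -329.8   21.4] [-179.9   -0.    83. ] F [0.  0.3 1. ] w 59.8 gf 0.0
grip 11.72 [ 470.3 -330.7   22.9] [1.799e+02 1.000e-01 8.300e+01] F [0.4 0.7 2.1] w 38.7 gf 40.7
up 12.31 [ 469.  -329.5  109.2] [-179.9   -0.    83. ] F [-1.1 -0.3 -2.5] w 39.0 gf 40.5
```

Run:
```python
from h import *
r=[180,0,90+NY];x,y=n2w(5,-33.5);p=np.array([x,y,110.]);ctrl.goto(p,r);p[2]=75;ctrl.move_l(p,r,150)
b=fix(p,r,3);st("hover")
p[2]=38;ctrl.move_l(p+b,r,80);st("low")
for z in np.arange(36,31.6,-.7):
    p[2]=z;ctrl.move_l(p+b,r,20);ctrl.wait(.1);o=st("d")
    if o["wrist_force"][2]>3:break
ctrl.grip(58,40);p[2]=120;ctrl.move_l(p+b,r,200);st("rel")
```

```text
hover 15.64 [531.2 131.9  75. ] [-180.    0.   83.] F [-0.4 -0.1 -1.7] w 38.4 gf 40.5
low 16.25 [530.8 131.9  37.3] [-179.9    0.    83. ] F [-0.6 -0.4 -1.5] w 38.6 gf 40.5
d 16.6 [531.6 132.   36.4] [180.  -0.  83.] F [ 0.9 -0.5 -1.3] w 38.9 gf 40.5
d 16.95 [531.2 131.9  35.3] [180.   0.  83.] F [ 0.8 -0.5 -2.3] w 38.7 gf 40.5
d 17.3 [531.2 132.   34.6] [-180.    0.   83.] F [-0.1 -0.2 -1.5] w 38.8 gf 40.5
d 17.65 [531.3 131.9  33.9] [-180.    0.   83.] F [-0.1 -0.2 -2. ] w 38.6 gf 40.5
d 18.0 [531.3 131.9  33.2] [-180.     0.    82.9] F [-0.4 -0.8 -1.7] w 38.6 gf 40.5
d 18.35 [531.5 132.   32.8] [180.  -0.  83.] F [-0.5 -0.2  1.7] w 38.6 gf 40.7
d 18.7 [531.5 132.   32.8] [-180.    0.   83.] F [-2.7 -0.6  5.8] w 38.7 gf 41.4
rel 19.62 [530.9 131.9 119.5] [-180.     0.    82.9] F [-0.4 -0.3  0.6] w 58.0 gf 0.0
```

Run:
```python
from h import *
shot("n1")
r=[180,0,148.7];p=np.array([510.9,-160.7,110.]);ctrl.goto(p,r);ctrl.grip(46,50);p[2]=65;ctrl.move_l(p,r,150)
b=fix(p,r,3);st("hover");p[2]=24;ctrl.move_l(p+b,r,80);ctrl.wait(.15);st("down");ctrl.grip(15,50);st("grip")
p[2]=100;ctrl.move_l(p+b,r,150);st("up")
r=[180,0,90+NY];x,y=n2w(6+14,21.5);p=np.array([x,y,110.]);ctrl.goto(p,r);p[2]=75;ctrl.move_l(p,r,100)
b=fix(p,r,3);st("hover");np.save("b.npy",b)
shot("n2");cv2.imwrite("pics/m5.png",np.vstack([cv2.imread("pics/n1.png")[:300],cv2.imread("pics/n2.png")[:300]]))
```

```text
hover 23.14 [ 510.9 -160.7   65. ] [-180.    -0.   148.7] F [ 0.2 -0.4 -0.4] w 46.0 gf 0.0
down 23.95 [ 511.5 -160.9   24.6] [1.800e+02 1.000e-01 1.487e+02] F [ 0.1 -0.3 -0.2] w 45.8 gf 0.0
grip 24.26 [ 511.6 -161.1   24.8] [-1.800e+02  1.000e-01  1.487e+02] F [ 0.4 -0.5  3.1] w 25.1 gf 50.0
up 24.92 [ 509.8 -160.1   98.9] [-1.800e+02 -1.000e-01  1.487e+02] F [ 0.4  0.1 -4.2] w 25.0 gf 49.3
hover 28.23 [552.9 184.6  74.9] [-180.    -0.    82.9] F [ 1.6 -0.8 -3.1] w 25.0 gf 49.3
```

View pics/m5.png

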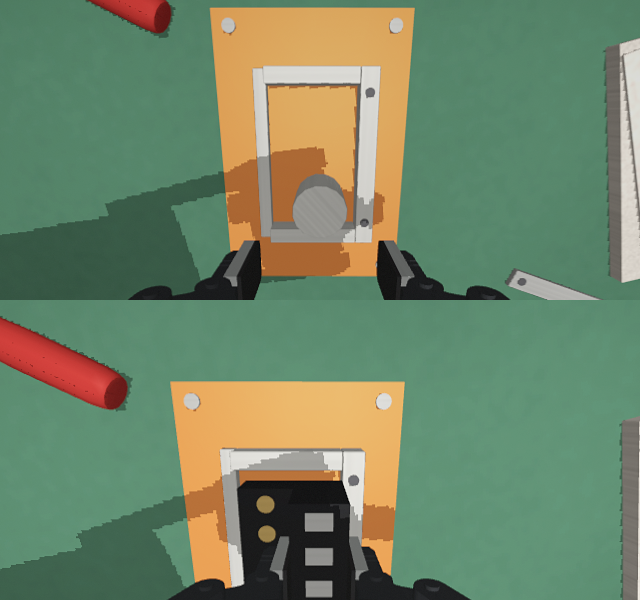

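Upper: spacer stands in the pocket's right end (320,205), clear of the cheek. Lower: housing held square, labels at (319,222),(319,257),(319,289), riser/step towards the lip. Check the held offset along the fence.

Run:
```python
from h import *
im,C=load("n2");o=ctrl.get_obs()
c,s=np.cos(np.radians(NY)),np.sin(np.radians(NY));R=np.array([[c,s],[-s,c]])
for px,z in [((319,222),96.4),((319,257),96.4),((319,289),96.4),((265,204),70.5),((267,234),70.5)]:
    print(px,(R@(plane(C,[px],z)[0,:2]-NC)).round(1))
im,C=load("n1")
print("spacer",R@(plane(C,[(319.5,211)],56)[0,:2]-NC), "cheek end/inner",[(R@(plane(C,[q],30)[0,:2]-NC)).round(1) for q in [(265,84),(356,84),(379,67),(371,242)]])
```

```text
(319, 222) [20.4 46.5]
(319, 257) [20.4 30.2]
(319, 289) [20.4 14.2]
(265, 204) [-6.9 46.6]
(267, 234) [-6.6 30.3]
spacer [  5.53749303 -31.61658903] cheek end/inner [array([-33.5,  55.7]), array([31.8, 55.7]), array([47.7, 67. ]), array([ 48.3, -67.2])]
```

Run:
```python
from h import *
b=np.load("b.npy");r=[180,0,90+NY];x,y=n2w(20,21.2);p=np.array([x,y,45.])
ctrl.move_l(p+b,r,80);ctrl.wait(.15);st("low")
for z in [40,37.5,36,35.3,34.6,33.9]:
    p[2]=z;ctrl.move_l(p+b,r,25);ctrl.wait(.1);o=st("d")
    if o["wrist_force"][2]>2:break
ctrl.grip(44,50);st("rel");p[2]=120;ctrl.move_l(p+b,r,200);shot("n3")
r=[180,0,NY];x,y=n2w(-70,0);ctrl.goto((x,y,170),r);ctrl.grip(0,40);ctrl.wait(.2);shot("n4");st("")
cv2.imwrite("pics/m6.png",np.vstack([cv2.imread("pics/n3.png")[:300],cv2.imread("pics/n4.png")[:300]]))
x,y=n2w(-20,21);print([(t,ctrl.solve_ik((x,y,60),(Ro.from_euler("xyz",[180,0,NY],degrees=True)*Ro.from_euler("y",t,degrees=True)).as_euler("xyz",degrees=True))) for t in (-15,15)])
```

```text
low 28.96 [553.4 184.5  45.4] [179.9  -0.   83. ] F [-0.   0.1 -4. ] w 25.0 gf 49.3
d 29.41 [552.8 184.4  40. ] [180.   0.  83.] F [-0.5 -0.4 -4. ] w 25.2 gf 49.3
d 29.76 [552.8 184.3  37.4] [-180.     0.    82.9] F [ 0.  -0.6 -3.1] w 25.0 gf 49.3
d 30.11 [552.8 184.3  35.9] [-180.     0.    82.9] F [-0.1 -0.5 -3.7] w 25.1 gf 49.3
d 30.46 [552.8 184.4  35.3] [-180.   -0.   83.] F [-0.7 -0.5 -2.7] w 25.0 gf 49.3
d 30.81 [553.1 184.4  34.8] [180.   -0.   82.9] F [-0.3  0.4 -2.1] w 24.7 gf 49.4
d 31.16 [553.1 184.5  34.8] [180.  -0.  83.] F [-3.2 -0.5  5.2] w 25.2 gf 50.3
rel 31.48 [552.9 184.3  33.7] [180.   -0.   82.9] F [ 0.6 -0.3  0.1] w 43.4 gf 0.0
 34.27 [460.9 174.4 170. ] [180.  -0.  -7.] F [-0.2 -0.7 -0.6] w -0.4 gf 0.0
[(-15, array([ 10.374495  ,  23.49805751,  99.74590902,   4.69735274,
        71.15574978, 105.3447332 ])), (15, array([ 16.14419273,   8.75394901, 118.92496121,  -9.35040963,
        38.858839  , 119.79028417]))]
```

View pics/m6.png

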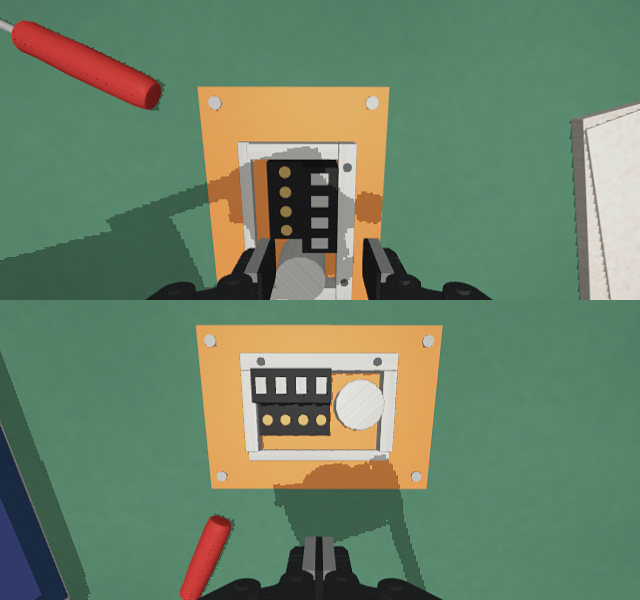

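Both stand upright in the pocket: housing at (290,400), back to the fence, spacer at (360,405). Gripper is shut; now the diagonal push with the tool tilted 15° forward.

```bash
cat > push.py <<'E'
from h import *
R=Ro.from_euler("xyz",[180,0,NY],degrees=True)*Ro.from_euler("y",15,degrees=True);r=R.as_euler("xyz",degrees=True)
c,s=np.cos(np.radians(NY)),np.sin(np.radians(NY));xh=np.array([c,s,0]);yh=np.array([-s,c,0])
def F():
    v=[]
    for _ in range(3):ctrl.wait(.04);v.append(ctrl.get_obs()["wrist_force"])
    return np.mean(v,0)
def P(x,z):return np.array([*n2w(x,21.2),z])
E
python3 - <<'E'
from push import *
p=P(-11,70);ctrl.goto(p,r);x,z=-11,42
ctrl.move_l(P(x,z),r,100);b=fix(P(x,z),r,3);F0=F();st("start");print("F0",F0.round(2))
for i in range(28):
    f=F()-F0;fx,fz=-f@xh,f[2];o=ctrl.get_obs();tp=o["tcp_pos"];print(i,round(o["t"],1),"cmd",round(x,2),round(z,2),"at",round((tp-[*NC,0])@xh,2),tp[2].round(2),"F",fx.round(1),fz.round(1),(f@yh).round(1))
    if fx>11.5 and fz>9.5:break
    g=lambda e:min(max(e/10,0.1),.9) if e>1 else 0.
    x+=g(13-fx);z-=g(11-fz);ctrl.move_l(P(x,z)+b,r,20)
np.save("push.npy",[x,z,*b,*F0])
E
```

```text
start 36.62 [522.1 188.2  42. ] [-180.   -15.    -7.1] F [ 0.2 -0.5  0. ] w 0.0 gf 0.0
F0 [0.32 0.41 0.23]
0 36.7 cmd -11 42 at -11.0 42.0 F 0.3 -0.3 -0.2
1 37.1 cmd -10.1 41.1 at -10.09 41.09 F -0.1 0.3 -0.6
2 37.5 cmd -9.2 40.2 at -9.18 40.22 F 0.2 -0.6 -0.8
3 37.9 cmd -8.3 39.3 at -8.28 39.3 F 0.0 -0.3 -0.7
4 38.2 cmd -7.4 38.4 at -7.4 38.4 F 0.2 0.3 -1.0
5 38.6 cmd -6.5 37.5 at -6.48 37.51 F 0.3 0.2 -0.3
6 39.0 cmd -5.6 36.6 at -5.6 36.6 F 0.5 -0.1 -0.8
7 39.4 cmd -4.7 35.7 at -4.7 35.72 F 0.2 -0.1 -0.0
8 39.7 cmd -3.8 34.8 at -3.8 34.8 F -0.3 -0.4 -0.7
9 40.1 cmd -2.9 33.9 at -2.89 33.88 F -0.0 -0.2 -0.8
10 40.5 cmd -2.0 33.0 at -2.16 32.89 F 0.4 -0.3 -0.4
11 40.9 cmd -1.1 32.1 at -1.28 32.03 F 1.8 0.7 -0.6
12 41.2 cmd -0.2 31.2 at -0.98 31.76 F 8.0 9.6 -1.1
13 41.6 cmd 0.3 31.06 at -0.94 31.71 F 10.4 12.3 -1.6
14 42.0 cmd 0.56 31.06 at -0.92 31.72 F 10.5 12.4 -1.2
15 42.4 cmd 0.81 31.06 at -0.96 31.63 F 12.0 14.2 -0.5
```

Run:
```python
from push import *
a=np.load("push.npy");x,z=a[:2];b=a[2:5];F0=a[5:]
ctrl.move_l(P(x,z+.25)+b,r,5)
for i in range(5):
    ctrl.wait(.3);f=F()-F0;print(round(ctrl.get_obs()["t"],1),(-f@xh).round(1),f[2].round(1),(f@yh).round(1),np.linalg.norm(f).round(1))
im=shot("e1");cv2.imwrite("pics/m7.png",np.vstack([cv2.resize(im[60:360,160:560],None,fx=1.5,fy=1.0*1.5)[:340],cv2.resize(cv2.cvtColor(ctrl.get_image("scene")[110:230,300:540],cv2.COLOR_RGB2BGR),(600,260),interpolation=cv2.INTER_CUBIC)]))
```

```text
43.0 10.3 12.1 -0.7 15.9
43.5 10.7 12.0 -1.0 16.2
43.9 10.9 12.0 -0.9 16.2
44.3 11.0 12.4 -0.9 16.6
44.7 10.9 12.5 -0.3 16.5
```

View pics/m7.png

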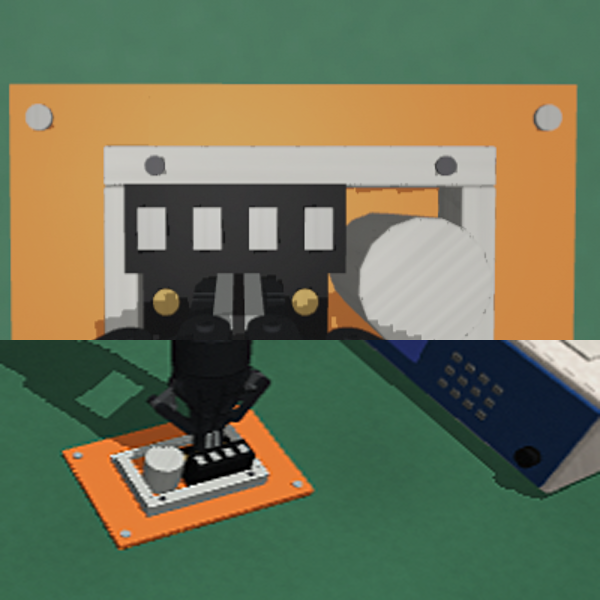

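The housing's back edge (y≈184) runs parallel and flush to the fence, the spacer stands upright beside it at (425,275), and the push holds steady at 16.5 N. Handing in.

```bash
python3 -c "
from station import ctrl
print(ctrl.sign_off())"
```

```text
the job is handed in; nothing more can be done
None
```

I packed the housing and the spacer upright side by side in the nest, and handed the job in at about 45 s with the closed gripper still pressing the housing against the fence and floor at about 16.5 N (11 N forward, 12 N down).

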